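# Load-test a return spring at its marked height and sort it

### The arm

A 6-joint arm with a two-finger parallel gripper is mounted at the origin on the work surface. World frame = base frame: x ahead of the robot, y to its left, z up, the work surface at z = 0. Lengths are in mm, angles in rad, forces in N, time in s.
With the tool pointing down it reaches from about 300 to 1000 mm from the base axis. Payload 5.1 kg.
Tool frame: the origin (TCP) lies at the very end of the fingers, on their centre line; the grasp point (between the pads) lies 19 mm behind it; z points along the fingers, y is the line along which they close (so a half turn about z gives the same grasp; the last joint's range is limited). The gripper opens to 95 mm and grips with 3 to 60 N. Pads are 20 mm wide; open, the fingers measure 119 mm over their backs; the gripper's body (75 mm by 180 mm) begins 59 mm behind the grasp point.
Start: joints at [-1.199, 0.124, 1.65, -0, 1.367, -0.083], TCP at [285.501, -583.929, 179.056] pointing down, gripper open.
Joint ranges: [-2.61, 2.61], [-1.02, 2.33], [0.03, 2.71], [-1.35, 4.49], [0.32, 2.68], [-2.91, 2.91]. Speed limits (rad/s): [2.57, 2.57, 3.14, 3.14, 3.14, 3.14].

### API

Orientations are given as a rotation vector (axis times angle).
In Python, from rig import * gives the robot as it stands.
- The arm moves only by the tool jog_arm, never from a script. Its argument "steps" is a list of rows, each a list of 7 numbers: the shift along the tool's x, y, z in mm, then the turn, a rotation vector about the tool's x, y, z in degrees, then the gripper's target within -1 to 1 (fully open at 1, half-way at 0, shut at -1). In form: [[tx, ty, tz, ax, ay, az, gripper], ...]. A call has 1 to 20 rows; each row is the pose to reach, as a shift and turn from the pose commanded when the call began, along the tool's axes at that moment; what a row does not reach only later rows make up. A row lasts 1/8 s, in which the tool goes at most 62.5 mm and 10.7 degrees, less where a joint would pass 70% of its speed; a pose out of reach is approached as far as the arm can. A call with a gripper value outside its range is refused whole. The fingers move at their own pace and stop on an object; "grip_force" is the grip in N (left out, the last holds). Time passes only in rows, so rows that repeat a pose let the fingers close. It gives the time, the measured TCP pose, the force, the opening and the grip force at its end, in the units of the state.
- get_state(): the state, without advancing time (a new reading comes with each control period).
- get_image(name): name is "scene" or "top" or "wrist"; returns (picture, depth): 400x640x3 uint8, red, green, blue; 400x640 float32, mm along the optical axis (not along the pixel's ray), 0 where there is no reading.
- calibration(name): a dict with "fx", "fy", "cx", "cy" (pixels), "world_from_camera" (4x4, takes a point from camera to world coordinates). Camera axes: x right, y up, looking along -z (the intrinsics and any distortion apply to the point x, -y, -z); pixel columns grow to the right and rows downward; lengths in mm; the calibration is good to about 2 mm. A picture is of the moment at which its call begins: read the wrist's pose just before it. calibration takes no time and is no camera call; for the wrist camera it gives the pose at the moment of the call.
- finish_job(): hands the job in; it is judged then, once.
Trained networks look in the newest picture that a camera, given by its name, has taken for a name from the list of things; names that differ only in an ending like _2 or _b are one class to them, and where a whole thing is asked for, a point or a joint stands for the part that bears it (a point fixed in the world has none). Each returns a list of dicts, best first, with "score" (0 to 1); they miss things now and then, are a little off and sometimes report something else, mostly with a low value. They report only what shows in the picture. A call takes as long as a camera call. They do not tell look-alikes from the thing itself.
- regions_of(camera, label): "pixels" (400x640 bool, what is visible of it) and "rect" ([centre column, centre row, width, height] in pixels, round what is visible of it).
- place_of(camera, label): "point" ([row, column] in pixels: a listed point, or the origin of a listed thing).
The state is a dict: "time_s": time; "q": joint angles; "joint_velocities": joint speeds; "joint_torque": joint torques, N m; "tcp_pos": TCP position; "orientation": TCP orientation; "wrist_force": force on the tool from outside, world axes, zero at the start; "wrist_torque": the same for the moment, N m; "grip_width": finger opening in mm; "grasp_force": force on a finger pad.
Only numpy, scipy, OpenCV 4.12 (cv2) and the standard library are available. Lean on these libraries where they do the work, as an engineer would, in place of code of your own. Each camera call takes 0.05 s, during which the arm holds its last target. There are 200 camera calls.

### The job

Test the coil spring that stands on the tester: press the red button straight down until the ram's pointer is level with the brass mark ring, not past it, hold it there for a second and read the load, then let it up under control. Swing the head aside, lift the spring off and put it in the square wooden tray if it carried 9 N or more at the mark, or in the round tin if it carried less; leave the other spring on its peg and everything else as it is.

Things in the scene. Friction and masses are not known exactly. Their poses are not given: they have to be found in the camera images.
- tester: Bench spring tester of dark cast iron and steel, fixed. Origin on the table under the middle of its plate; x points from plate to column (away from the worker), y to its left, z up. Base 120 mm wide, 45 mm high, x from -75 to 140 mm; dial in front to x = -155 mm, 70 mm high. Column 24 mm thick, 195 mm high, at x = 100 mm; on it turns the head with the ram
- seat (a point): middle of the top of the tester's round steel plate, 100 mm across, with a spigot 10 mm thick and 12 mm high round which the tested spring stands. The plate is the pan of a spring scale: 60 mm above the table unloaded, it sinks 0.5 mm for each newton on it (12 mm at most)
- mark (a point): middle of the top edge of the brass mark ring (15 mm across, 6 mm high), set 22 to 26 mm above the plate on a thin gauge rod 56 mm high that stands on the plate 38 mm in front of the spring. The pointer is at the mark when level with this edge. Rod and ring sink with the plate
- dial_face (a point): middle of the tester's round dial, 88 mm across, leaning 35 degrees back from flat to face the worker. The black hand shows the load on the plate: zero points to the worker, then clockwise 0.25 rad for each newton; one division per newton, long ones every 5 N
- ram (a joint): how far the ram is pressed down, m: 0 is up (foot underside 48 mm above the unloaded plate, 6 mm over the spring), stop at 0.038. Its return spring pushes the button up with 2 N at the top, 3 N when 33 mm down, and the guide rubs with 0.4 N; the rest of the force on the button is the load on the spring. Let go under load it flies up
- button_top (a point): middle of the flat top of the round red button on the ram, 34 mm across, 12 mm thick; 213 mm above the table when up; moves with ram and head
- pointer (a point): lower edge of the tip of the flat pointer on the ram's round foot (foot 24 mm across), level with the foot's underside, 30 mm from the ram axis towards the gauge rod; moves with ram and head
- head (a joint): swing of the head about the column, rad: 0 with the ram over the plate, growing as it swings to the tester's +y side, stop at 1.7; turns stiffly (about 1.5 N at the nose) and stays where it is left. From about 1.35 the space above the spring is clear. The head is an arm 24 mm wide from column to nose, its underside 145 mm above the table
- nose (a point): on the axis of the head's nose, an upright round boss 38 mm across at the arm's end, 100 mm from the column: this point is 140 mm above the table, the nose reaches 22 mm below and 21 mm above it; then bare ram rod (12 mm thick) up to the button. Moves with the head
- spring_1_mid (a point): middle (21 mm up) of one of two coil springs that look alike: steel, 20 mm across, 42 mm high, 15 mm bore, 26 g, upright. The one on the tester plate is to be tested, the other stands on a peg. One is sound (0.7 to 0.8 N per mm), one tired (0.3 to 0.4); only the load tells which, the numbers in the names mean nothing
- spring_2_mid (a point): the same point of the other of the two alike springs
- block: beech block 75 x 140 x 60 mm with a row of three upright pegs (10 mm thick, 14 mm high) along its y, fixed; origin under its centre on the table
- peg (a point): foot of the peg at the block's +y end, on the block's top, 60 mm above the table: the spring not under test stands here and stays
- tray_in (a point): middle of the inner floor of the square wooden tray for sound springs, fixed: 136 mm square outside, walls 7 mm thick and 34 mm high, inner floor about 7 mm above the table; axes along its sides
- tin_in (a point): middle of the inner floor of the round dark steel tin for tired springs, fixed: 134 mm across at the floor, 140 mm at the rim, wall 3 mm, 34 mm high, inner floor 3 mm above the table
- barrel: bystander: brass return spring barrel, a drum 52 mm across and 27 mm high, loose
- shift_key: bystander: chrome shift key lever with a round cap, 96 mm long along its x, 11 mm high, loose
- brush: bystander: brush with turned beech handle, 160 mm long along its x, 20 mm thick, loose
- screwdriver: bystander: screwdriver 170 mm long along its x, loose
- oil_can: bystander: small copper oil can, 60 mm across, 95 mm high with its spout, loose
- platen_knob: bystander: black platen knob, 30 mm across, 24 mm high, loose
Not all that is in view belongs to the job. There is more than one size of the block; the job needs the middle-sized.

How it is judged (in metres and radians):
On the way, in this order (a step that is already met when the one before it is completed fails the run):
1. with a spring standing on the tester plate, the pointer is held level with the mark, within 2 mm, for 0.8 s (z of pointer in the frame of mark between -0.002 and 0.002 m and value of joint head below 0.12 rad and horizontal distance between any of spring_1_mid, spring_2_mid and seat below 0.006 m), for 0.8 s.
2. the ram is let up again with the spring still standing on the plate (value of joint ram below 0.003 m and horizontal distance between any of spring_1_mid, spring_2_mid and seat below 0.006 m), for 0.1 s.
3. the head is swung aside (more than 1 rad) (value of joint head above 1 rad), for 0.1 s.
At the end, for the whole second after the job is handed in: The tested spring rests in its container (sound: square tray, tired: round tin), its middle under 26 mm above that floor and within 62 mm of its middle; the other spring still stands on its peg (within 8 mm, upright within 0.15 rad); the ram is up (within 3 mm) (value of joint ram below 0.003 m and ((x of spring_1_mid in the frame of tray_in between -0.062 and 0.062 m and y of spring_1_mid in the frame of tray_in between -0.062 and 0.062 m and z of spring_1_mid in the frame of tray_in below 0.026 m and horizontal distance between spring_2_mid and peg below 0.008 m and angle between spring_2_mid's own z axis and vertical below 0.15 rad) or (horizontal distance between spring_2_mid and tin_in below 0.062 m and z of spring_2_mid in the frame of tin_in below 0.026 m and horizontal distance between spring_1_mid and peg below 0.008 m and angle between spring_1_mid's own z axis and vertical below 0.15 rad))); the robot touches nothing.
It fails at once if the spring is pressed more than 4 mm past the mark (z of pointer in the frame of mark below -0.004 m and value of joint head below 0.2 rad).
It fails at once if the ram is let fly up (faster than 0.25 m/s) (velocity of joint ram below -0.25 m/s).
It fails at once if the robot leans on the tester with more than 25 N (contact force between the arm and tester above 25 N).
It fails at once if the fingers lean on the tester with more than 25 N (contact force between the fingers and tester above 25 N).
It fails at once if a bystander is moved more than 20 mm (distance of any of barrel, shift_key, brush, screwdriver, oil_can, platen_knob from where it was at the start of the episode above 0.02 m).
It also fails if it takes over 67 s, if anything falls off the work surface, if the arm or the gripper's body presses on something with over 40 N, if the wrist force passes 120 N, or if a joint passes its speed limit or range.

## Working session

There is one attempt and no reset: what is moved stays moved. The work goes in short steps, Python scripts to look and compute and a tool call to move; the robot and the scene stay as the last step left them, time stands still between calls to the robot, and variables do not carry over. Pictures are saved under pics/ and viewed, at most 10 in all, crops included, and the job is handed in when it is done.

Besides the shell and the picture viewer there is one more tool, called after ">>>" as a command line: name --pt "numbers of a row" for each row, then --argument value for the rest. jog_arm: Moves the arm, as the interface text tells. Its arguments: {"type":"object","properties":{"steps":{"type":"array"},"grip_force":{"type":"number"}},"required":["steps"]}

```bash
mkdir -p pics; cat > h.py <<'E'
from rig import *
import numpy as np, cv2
def w(cam,r,c,depth=None,z=None,cal=None):
    k=cal or calibration(cam); M=np.array(k["world_from_camera"])
    d=np.array([(c-k["cx"])/k["fx"],-(r-k["cy"])/k["fy"],-1.])
    if z is None: p=d*depth
    else:
        v=M[:3,:3]@d; p=d*((z-M[2,3])/v[2])
    return M[:3,:3]@p+M[:3,3]
def save(n,im,s=1): cv2.imwrite("pics/"+n,cv2.resize(im,None,fx=s,fy=s,interpolation=cv2.INTER_CUBIC)[...,::-1])
E
python3 - <<'E'
from h import *
for cam in ["scene","top"]:
    im,d=get_image(cam); save(cam+".png",im); k=calibration(cam)
    print(cam,{a:k[a] for a in k if a!="world_from_camera"},np.round(k["world_from_camera"],2).tolist())
    np.save(cam+"_d.npy",d)
    for n in ["seat","mark","dial_face","button_top","pointer","nose","spring_1_mid","peg","tray_in","tin_in","tester","block"]:
        for o in place_of(cam,n)[:4]:
            r,c=o["point"]; ri,ci=int(round(r)),int(round(c))
            dd=d[min(max(ri,0),399),min(max(ci,0),639)]
            print(n,round(o["score"],2),round(r,1),round(c,1),np.round(w(cam,r,c,dd),0))
s=get_state(); print(s)
E
```

```text
scene {'fx': 459.7904030050433, 'fy': 459.7904030050433, 'cx': 321.272434618971, 'cy': 197.692885372343} [[-0.8, -0.49, 0.34, 871.91], [0.6, -0.65, 0.47, 510.09], [-0.01, 0.58, 0.81, 1151.51], [0.0, 0.0, 0.0, 1.0]]
seat 0.85 241.2 301.4 [548. -41.  66.]
dial_face 0.74 224.9 341.0 [420. -27.  43.]
dial_face 0.17 253.3 301.7 [567. -13.  58.]
button_top 0.44 211.4 294.3 [558. -44. 215.]
button_top 0.37 166.3 211.7 [ 603. -466.   17.]
pointer 0.46 226.5 308.0 [500. -77.  48.]
nose 0.85 222.1 297.9 [552. -41. 165.]
nose 0.58 201.5 205.1 [ 693. -325.   58.]
spring_1_mid 0.45 208.3 294.2 [551. -55. 210.]
spring_1_mid 0.42 236.6 296.9 [557. -46.  92.]
peg 0.96 133.3 289.2 [ 334. -414.   41.]
peg 0.89 207.5 208.4 [ 698. -287.   75.]
peg 0.8 132.8 348.6 [ 202. -267.   81.]
tray_in 0.74 175.6 292.8 [ 414. -282.    9.]
tin_in 0.95 307.6 420.1 [396. 279.   1.]
tin_in 0.34 226.2 342.8 [419. -22.  42.]
tester 0.81 254.3 300.5 [572. -11.  63.]
block 0.93 135.9 280.4 [ 365. -421.   42.]
block 0.74 136.7 342.3 [ 232. -262.   87.]
block 0.71 209.3 209.1 [ 698. -285.   68.]
block 0.61 203.0 206.9 [ 698.
[... 1094 characters left out ...]
ray([-1.19859184e+00,  1.23782560e-01,  1.65030487e+00,  3.18436619e-05,
        1.36749170e+00, -8.25808339e-02]), 'joint_velocities': array([ 9.64078003e-04, -1.43575124e-03, -1.44805466e-04, -3.35683581e-04,
       -4.56109660e-06,  2.36887076e-05]), 'joint_torque': array([ 4.38778443e-05, -4.17577887e+01, -3.60222602e+01,  7.74820126e-02,
        4.29680943e-02, -1.56013868e-05]), 'tcp_pos': array([ 285.51571883, -583.92422556,  179.0646291 ]), 'orientation': array([3.06071382e+00, 7.08222747e-01, 5.15431974e-05]), 'wrist_force': array([-1.05025826,  0.06267609, -0.30997816]), 'wrist_torque': array([0.00681772, 0.00525691, 0.08080699]), 'grasp_force': 0.0, 'grip_width': 95.1170213369748}
```

View pics/scene.png

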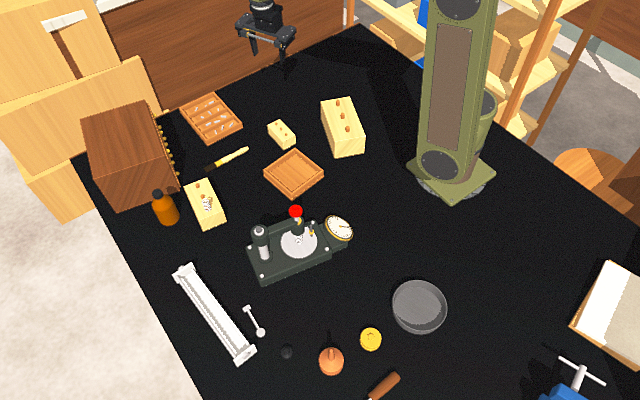

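View pics/top.png

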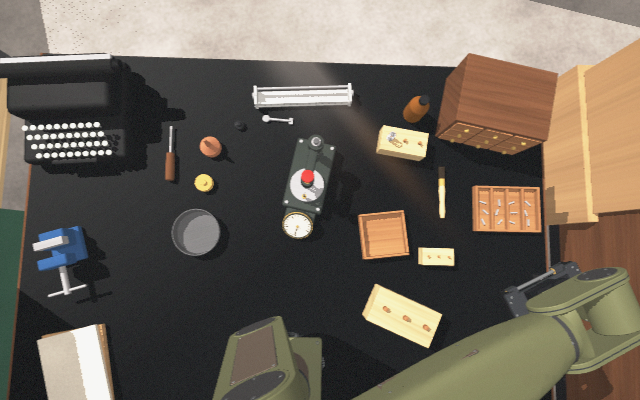

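The test spring's station is the tester at scene (300,240), with the dial towards the robot. There are three blocks in top: small at (436,257), large at (402,316) and middle at (402,142), the middle one carrying a spring. The block tops measure 41, 80 and 60 mm, so the one at (402,142) fits. The tray is at top (384,235) and the tin at (196,232).

```bash
cat >> h.py <<'E'
from scipy.spatial.transform import Rotation as R
def pose():
    s=get_state(); return np.array(s["tcp_pos"]),R.from_rotvec(s["orientation"])
def jog(p,Rt,n=None):
    p0,R0=pose(); return np.round(R0.inv().apply(np.array(p)-p0),1),np.round((R0.inv()*Rt).as_rotvec(degrees=True),1)
def down(yaw): # tool z down, tool x at yaw(rad)
    return R.from_matrix(np.array([[np.cos(yaw),np.sin(yaw),0],[np.sin(yaw),-np.cos(yaw),0],[0,0,-1.]]))
E
python3 - <<'E'
from h import *
k=calibration("wrist");p,Rt=pose();M=np.array(k["world_from_camera"])
print(k["fx"],k["cx"],k["cy"]); print("cam in tool",Rt.inv().apply(M[:3,3]-p)); print((Rt.inv()*R.from_matrix(M[:3,:3])).as_matrix().round(2)); print("tool x",Rt.as_matrix().round(2))
d=np.load("top_d.npy")
for n in ["column top","button","dial","plate"]:pass
print("column",w("top",140,316,z=195)); print("button",w("top",175.5,307.5,z=213)); print("dial",w("top",226.5,297.5,z=43))
for yaw in [-0.18,-0.18+np.pi/2,-0.18-np.pi/2]:
    print(yaw,jog([470,-40,400],down(yaw)))
E
```

```text
315.751356889766 319.06870658105214 194.9648854017547
cam in tool [  77.54233196    0.79972702 -205.34852881]
[[ 0.    0.96  0.28]
 [ 1.   -0.    0.  ]
 [ 0.    0.28 -0.96]]
tool x [[ 0.9   0.44  0.  ]
 [ 0.44 -0.9  -0.  ]
 [ 0.    0.   -1.  ]]
column [653.50500402 -69.86279728 195.        ]
button [555.01816274 -49.4478323  213.        ]
dial [430.656006   -24.66651862  43.        ]
-0.18 (array([ 404.7, -407.6, -220.9]), array([ 0. , -0. , 36.4]))
1.3907963267948966 (array([ 404.7, -407.6, -220.9]), array([  0. ,  -0. , -53.6]))
-1.7507963267948965 (array([ 404.7, -407.6, -220.9]), array([ -0. ,  -0. , 126.4]))
```

```bash
python3 - <<'E'
from h import *
print(jog([545,-47,300],down(np.pi-0.18)))
E
```

```text
(array([ 469. , -368.4, -120.9]), array([   0. ,    0. , -143.6]))
```

>>> jog_arm --pt "100 -80 -100 0 0 -20 -1" --pt "469 -368 -121 0 0 -143.6 -1" --pt "469 -368 -121 0 0 -143.6 -1" --pt "469 -368 -121 0 0 -143.6 -1" --pt "469 -368 -121 0 0 -143.6 -1" --pt "469 -368 -121 0 0 -143.6 -1" --pt "469 -368 -121 0 0 -143.6 -1" --pt "469 -368 -121 0 0 -143.6 -1" --pt "469 -368 -121 0 0 -143.6 -1" --pt "469 -368 -121 0 0 -143.6 -1" --pt "469 -368 -121 0 0 -143.6 -1" --pt "469 -368 -121 0 0 -143.6 -1" --pt "469 -368 -121 0 0 -143.6 -1" --pt "469 -368 -121 0 0 -143.6 -1" --pt "469 -368 -121 0 0 -143.6 -1" --pt "469 -368 -121 0 0 -143.6 -1" --pt "469 -368 -121 0 0 -143.6 -1"

```text
time_s: 3.42
tcp_pos: [545.2, -47.3, 300.1]
orientation: [0.284, 3.129, 0.0]
wrist_force: [-0.1, 0.8, 0.1]
grip_width: 0.4
grasp_force: 0.0
```

```bash
python3 - <<'E'
from h import *
cal=calibration("wrist");im,d=get_image("wrist");np.savez("w1.npz",im=im,d=d,M=cal["world_from_camera"])
save("w1.png",im)
for n in ["seat","mark","dial_face","button_top","pointer","nose","spring_1_mid"]:
    for o in place_of("wrist",n)[:2]:
        r,c=o["point"]; dd=d[int(round(r)),int(round(c))]
        print(n,round(o["score"],2),round(r,1),round(c,1),np.round(w("wrist",r,c,dd,cal=cal),1))
E
```

```text
seat 0.72 129.0 516.0 [556.8 250.3  22.9]
mark 0.57 142.3 318.7 [513.8 -42.9 103.8]
mark 0.34 170.5 587.2 [643.1 363.6  17. ]
dial_face 0.81 75.9 323.7 [433.4 -21.3  50.1]
dial_face 0.45 96.4 152.9 [ 412.4 -278.9    5.9]
button_top 0.94 196.3 319.3 [552.1 -49.2 213.7]
button_top 0.68 180.3 318.8 [537.4 -47.  209.8]
pointer 0.85 151.5 320.8 [524.9 -42.2 109.4]
nose 0.95 179.9 319.1 [537.1 -46.7 209.7]
spring_1_mid 0.3 126.5 519.2 [554.  255.4  22.3]
```

View pics/w1.png

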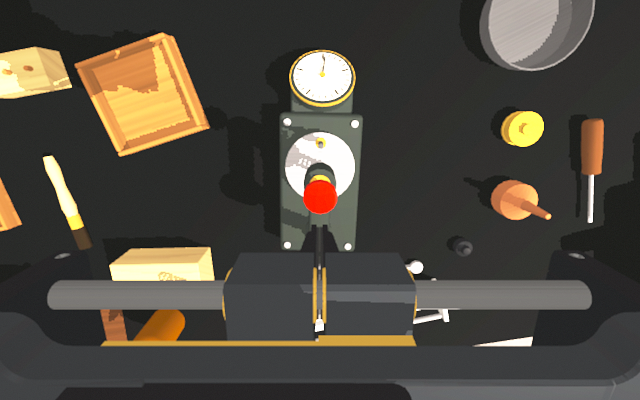

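The wrist view shows the button at (320,197), the gold ring and rod at (320,143), and the dial at (322,77). The head is straight over the plate. Next I read heights around the ring and plate.

```bash
python3 - <<'E'
from h import *
f=np.load("w1.npz");im,d,M=f["im"],f["d"],f["M"];cal=dict(calibration("wrist"));cal["world_from_camera"]=M
Z=np.array([[w("wrist",r,c,d[r,c],cal=cal)[2] for c in range(640)] for r in range(100,215)])
print(np.round(Z[132-100:162-100,308:334]).astype(int))
# plate & top-of-crop
pl=[w("wrist",r,c,d[r,c],cal=cal) for r in range(128,205) for c in range(280,360)]
pl=np.array(pl); q=pl[abs(pl[:,2]-60)<4]; print("plate z",np.median(q[:,2]),len(q))
c,r=cv2.minEnclosingCircle(q[:,:2].astype(np.float32)); print("plate",c,r)
b=np.array([w("wrist",r,c,d[r,c],cal=cal) for r in range(170,220) for c in range(295,345) if im[r,c,0]>150 and im[r,c,1]<80]); b=b[b[:,2]>208]; print("button",cv2.minEnclosingCircle(b[:,:2].astype(np.float32)),np.median(b[:,2]))
save("w1c.png",im[60:220,240:400],4)
E
```

```text
[[ 44  44  44  44  43  57  58  58  60  59  59  59  59  58  61  60  59  58
   55  45  45  46  45  45  45  43]
 [ 44  45  59  58  60  59  61  60  60  60  60  60  59  61  61  59  59  60
   59 505  60  58  58  46  45  44]
 [ 59  59  61  59  58  59  60  59  59  59  60  59  59  60  60  59  60  59
   58  57  60  59  59  58  59  56]
 [ 60  59  60  59  58  60  59  59  58  60  60  59  58  59  59  59  60  60
   59  60  59  58  60  58  58  59]
 [ 61  59  61  60  61  59  58  59  59  59  59  61  58  60  59  60  60  60
   60  60  60  60  59  60  60  59]
 [ 60  60  60  60  59  59  58  60  60  60  80  85  84  85  85  81  59  59
   59  60  59  59  59  58  61  59]
 [ 59  59  59  59  59  59  58  59  59  82  87  86  85  86  85  84  86  60
   59  59  59  60  59  61  60  59]
 [ 58  59  58  60  59  60  60  59  83  85  86  84  84  86  85  85  85  85
   61  60  59  61  58  59  59  59]
 [ 58  61  59  58  59  59  60  60  86  86  85  85  87  87  87  85  84  84
   59  60  60  61  59  60  60  60]
 [ 59  60  60  58  58  59  59  60  86  85  85  91  97  99  95  85  84  86
   85  60  60  59  59  60  58  59]
 [ 59  60 
[... 1651 characters left out ...]
 60  61  59  60  60 110 110 111 111  58  59  59
   59  59  58  60  60  60  59  61]
 [ 60  60  60  61  59  58  60  60  59  60  59 111 110 111 110  60  58  60
   58  58  60  59  60  59  58  59]
 [ 58  60  60  59  59  59  57  60  59  59  61 111 110 110 110  60  58  58
   59  60  59  60  59  59  60  60]
 [ 60  59  59  61  59  59  60  60  59  59 110 111 111 111 111  60  59  59
   60  59  61  59  59  58  58  59]
 [ 57  58  60  60  60  59  60  58  60  61 111 111 111 111 110  60  60  59
   60  60  60  59  58  60  60  59]]
plate z 59.35690062826376 2487
plate (553.4506225585938, -48.51908874511719) 49.90366744995117
button ((518.9342041015625, -43.04612350463867), 51.91484832763672) 212.4734605068652
```

View pics/w1c.png

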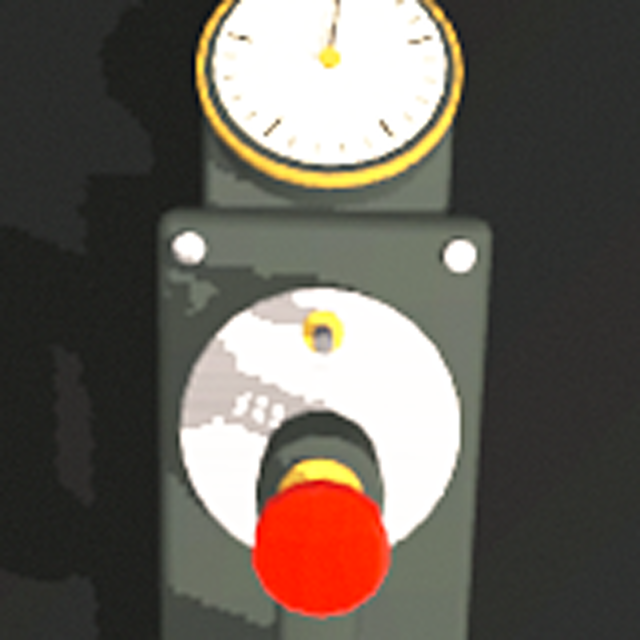

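>>> jog_arm --pt "-8 0 40 0 0 0 -1" --pt "-8 0 70 0 0 0 -1" --pt "-8 0 80 0 0 0 -1" --pt "-8 0 83 0 0 0 -1" --pt "-8 0 85 0 0 0 -1" --pt "-8 0 87 0 0 0 -1" --pt "-8 0 89 0 0 0 -1" --pt "-8 0 91 0 0 0 -1" --pt "-8 0 91 0 0 0 -1"

```text
time_s: 4.95
tcp_pos: [552.9, -48.7, 208.9]
orientation: [-0.283, -3.129, -0.0]
wrist_force: [0.6, -0.2, -0.1]
grip_width: 0.6
grasp_force: 0.0
```

>>> jog_arm --pt "0 0 2 0 0 0 -1" --pt "0 0 4 0 0 0 -1" --pt "0 0 6 0 0 0 -1" --pt "0 0 8 0 0 0 -1" --pt "0 0 10 0 0 0 -1" --pt "0 0 12 0 0 0 -1" --pt "0 0 14 0 0 0 -1" --pt "0 0 14 0 0 0 -1" --pt "0 0 14 0 0 0 -1"

```text
time_s: 6.08
tcp_pos: [553.1, -48.8, 195.1]
orientation: [0.283, 3.129, 0.0]
wrist_force: [0.1, 0.4, -0.3]
grip_width: 0.7
grasp_force: 0.0
```

```bash
cat > m.py <<'E'
from h import *
import sys
def meas(n):
    s=get_state();cal=calibration("wrist");D=[];
    for i in range(3):
        im,d=get_image("wrist");D.append(d)
    d=np.median(D,0)
    print("tcp",s["tcp_pos"].round(2),"F",s["wrist_force"].round(2),get_state()["wrist_force"].round(2))
    P=np.array([[w("wrist",r,c,d[r,c],cal=cal) for c in range(640)] for r in range(40,240)])
    ax=np.array([-.984,.178]); 
    L=P[...,:2]-np.array([553.3,-48.5]); u=L@ax; v=L@np.array([-.178,-.984]); z=P[...,2]
    pl=(np.hypot(u,v)<48)&(abs(v)>12)&(z<64); print("plate",np.median(z[pl]))
    rg=(np.hypot(u-38,v)<8)&(np.hypot(u-38,v)>4.5); 
    zr=z[rg&(z>z[pl].mean()+15)]; print("ring",np.median(zr),len(zr))
    pt=(u>21)&(u<29.5)&(abs(v)<2.5)&(z>z[pl].mean()+15); print("pointer top",np.median(z[pt]),pt.sum(), "-> minus 2.6")
    np.savez(n+".npz",im=im,d=d); save(n+".png",im[20:200,240:400],3)
meas(sys.argv[1])
E
python3 m.py p1
```

```text
tcp [553.09 -48.75 195.13] F [ 0.11  0.43 -0.26] [-0.64  0.17  0.32]
plate 59.34669062050543
ring 84.88360009943398 82
pointer top 110.65334171665876 47 -> minus 2.6
```

```bash
python3 - <<'E'
from h import *
im,d=get_image("scene"); a=im[170:290,220:380]
im2=np.load("p1.npz")["im"][100:380,200:440]
a=cv2.resize(a,(640,480),interpolation=cv2.INTER_CUBIC); b=cv2.resize(im2,(411,480))
save("p1s.png",np.hstack([a[:,140:520],b]))
E
```

```text
(no output)
```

View pics/p1s.png

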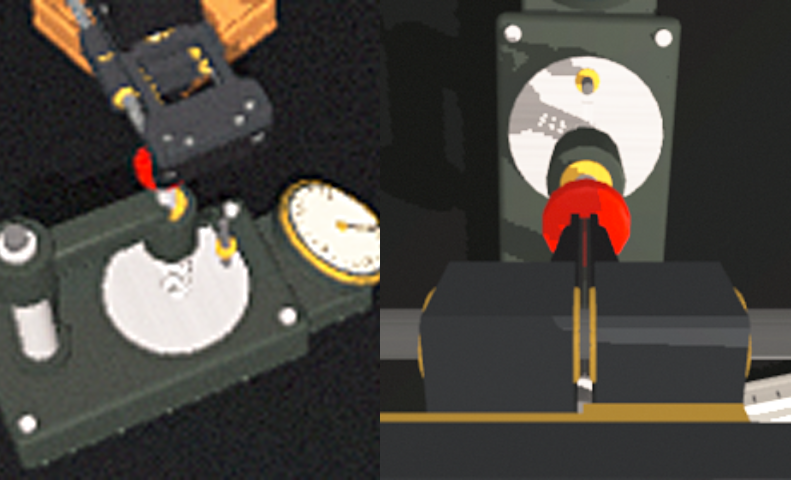

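```bash
python3 - <<'E'
from h import *
f=np.load("p1.npz");im,d=f["im"],f["d"];cal=calibration("wrist");p,Rt=pose();M=np.array(cal["world_from_camera"])
for t in ([0,0,0],[0,0,-20]):
    c=M[:3,:3].T@(p+Rt.apply(t)-M[:3,3]); print("proj",cal["cy"]-cal["fy"]*c[1]/-c[2],cal["cx"]+cal["fx"]*c[0]/-c[2])
for r in range(196,262,3): print(r,im[r,318],[np.round(w("wrist",r,c,d[r,c],cal=cal),0).astype(int).tolist() for c in (300,312,318,326,335)])
E
```

```text
proj 221.47154887412 320.35488933046673
proj 232.79345098197638 320.5005054133131
196 [255 239  80] [[542, -63, 160], [543, -53, 163], [544, -49, 163], [545, -43, 163], [547, -36, 160]]
199 [255 242  80] [[545, -63, 160], [546, -54, 162], [546, -49, 163], [548, -43, 163], [550, -36, 161]]
202 [161 148 132] [[547, -64, 161], [548, -54, 162], [548, -50, 166], [550, -44, 163], [552, -37, 161]]
205 [181  19   2] [[549, -64, 161], [537, -52, 205], [537, -48, 207], [539, -42, 206], [554, -37, 163]]
208 [189  25  15] [[552, -65, 161], [537, -51, 211], [538, -48, 211], [539, -43, 211], [542, -37, 204]]
211 [221  41  29] [[554, -65, 160], [539, -52, 211], [540, -48, 212], [540, -43, 212], [542, -37, 210]]
214 [213  30  14] [[541, -60, 208], [541, -52, 212], [542, -48, 212], [542, -43, 213], [544, -38, 212]]
217 [213  32  18] [[542, -60, 211], [542, -52, 214], [543, -49, 213], [544, -44, 213], [545, -38, 213]]
220 [213  30  19] [[543, -60, 212], [545, -53, 213], [545, -49, 213], [546, -44, 213], [547, -38, 213]]
223 [212  26  15] [[545, -61, 212], [547, -53, 213], [547, -49, 212], [548, -44, 2
[... 535 characters left out ...]
90 46 44] [[558, -63, 212], [540, -51, 254], [543, -48, 250], [542, -44, 253], [543, -40, 254]]
244 [89 44 43] [[560, -64, 212], [540, -51, 258], [542, -48, 255], [542, -44, 258], [542, -40, 258]]
247 [89 46 43] [[638, -89, 45], [541, -51, 260], [542, -48, 258], [542, -44, 261], [542, -40, 262]]
250 [89 45 41] [[540, -57, 262], [540, -51, 265], [542, -48, 261], [542, -44, 264], [543, -40, 264]]
253 [90 46 44] [[517, -49, 314], [518, -45, 314], [542, -48, 265], [518, -41, 315], [519, -39, 314]]
256 [49 51 48] [[517, -49, 317], [518, -45, 316], [542, -48, 268], [518, -41, 317], [519, -39, 316]]
259 [51 50 47] [[517, -49, 318], [518, -45, 318], [542, -48, 271], [519, -41, 318], [519, -39, 318]]
```

The fingertips visibly end about 15–30 mm above the nominal TCP and the button hasn't moved, so I go down in small checked steps until the force shows contact.

>>> jog_arm --pt "0 0 2 0 0 0 -1" --pt "0 0 4 0 0 0 -1" --pt "0 0 6 0 0 0 -1" --pt "0 0 8 0 0 0 -1" --pt "0 0 8 0 0 0 -1"

```text
time_s: 6.9
tcp_pos: [552.9, -48.7, 186.8]
orientation: [-0.283, -3.128, -0.0]
wrist_force: [0.4, 0.6, -0.5]
grip_width: 0.4
grasp_force: 0.0
```

```bash
python3 m.py p2
```

```text
tcp [552.89 -48.73 186.75] F [ 0.41  0.64 -0.53] [ 0.67 -0.8   0.02]
plate 59.234972783942226
ring 84.92583383042654 91
pointer top 110.48179714282381 58 -> minus 2.6
```

```bash
python3 - <<'E'
from h import *
f=np.load("p2.npz");im,d=f["im"],f["d"];cal=calibration("wrist")
for r in range(200,262,3): print(r,im[r,314],[np.round(w("wrist",r,c,d[r,c],cal=cal),0).astype(int).tolist() for c in (306,312,315,318,326,330)])
save("p2c.png",im[170:290,250:390],4)
E
```

```text
200 [251 208  64] [[544, -58, 161], [544, -53, 164], [544, -51, 163], [545, -49, 163], [546, -43, 164], [547, -40, 162]]
203 [207 151  52] [[546, -59, 161], [546, -54, 164], [547, -52, 163], [547, -49, 163], [548, -43, 163], [549, -40, 164]]
206 [205 153  65] [[548, -59, 163], [548, -54, 164], [549, -52, 164], [548, -50, 167], [550, -44, 163], [551, -41, 164]]
209 [165  70  68] [[550, -59, 164], [538, -51, 204], [538, -49, 205], [537, -48, 206], [538, -43, 206], [553, -41, 163]]
212 [182  23   6] [[539, -55, 205], [538, -51, 210], [537, -49, 211], [538, -48, 211], [539, -43, 211], [540, -40, 209]]
215 [219  39  29] [[539, -55, 210], [539, -51, 212], [539, -50, 212], [539, -48, 212], [540, -43, 212], [540, -41, 213]]
218 [213  33  19] [[540, -55, 212], [540, -52, 213], [541, -50, 213], [541, -48, 213], [542, -43, 213], [542, -41, 212]]
221 [210  30  16] [[541, -56, 213], [542, -52, 213], [543, -50, 213], [543, -49, 212], [544, -44, 213], [544, -41, 213]]
224 [157  33  27] [[543, -56, 213], [540, -51, 223], [540, -50, 223], [545, -49, 213], [542, -44, 223], [546, -42, 213]]
227 [28 29 
[... 704 characters left out ...]
 32 32] [[540, -54, 251], [540, -51, 252], [541, -49, 251], [542, -48, 248], [541, -44, 251], [542, -42, 251]]
248 [32 29 32] [[540, -54, 255], [541, -51, 254], [541, -50, 254], [543, -48, 251], [542, -44, 254], [542, -42, 255]]
251 [28 28 29] [[540, -54, 258], [540, -51, 257], [541, -49, 257], [543, -48, 253], [542, -44, 257], [542, -43, 257]]
254 [34 35 35] [[518, -47, 307], [518, -46, 307], [541, -49, 261], [542, -48, 258], [519, -41, 307], [519, -40, 306]]
257 [32 31 33] [[517, -47, 309], [518, -45, 309], [541, -49, 264], [542, -48, 261], [519, -41, 309], [519, -40, 309]]
260 [34 35 34] [[518, -47, 310], [518, -45, 310], [541, -49, 267], [542, -48, 264], [519, -41, 310], [519, -40, 311]]
```

View pics/p2c.png

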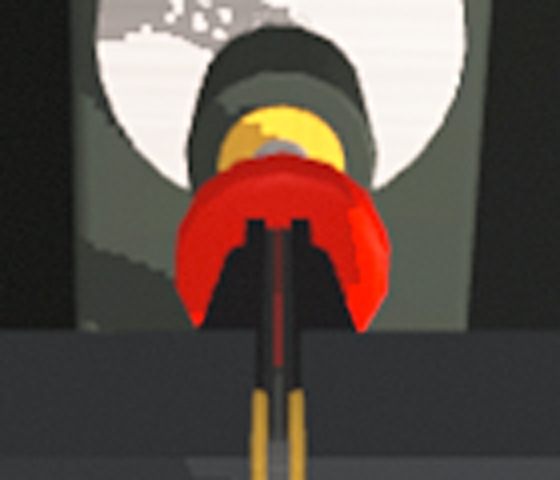

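The closed fingertips end at z≈221 with the TCP at 187, so closed tips sit about 34 mm behind the TCP, and contact should come near TCP 179. I continue slowly.

>>> jog_arm --pt "0 0 3 0 0 0 -1" --pt "0 0 5 0 0 0 -1" --pt "0 0 7 0 0 0 -1" --pt "0 0 9 0 0 0 -1" --pt "0 0 11 0 0 0 -1" --pt "0 0 13 0 0 0 -1" --pt "0 0 15 0 0 0 -1" --pt "0 0 15 0 0 0 -1"

```text
time_s: 8.05
tcp_pos: [553.0, -48.8, 171.9]
orientation: [-0.283, -3.129, -0.0]
wrist_force: [-1.2, 0.2, 2.2]
grip_width: 0.2
grasp_force: 0.9
```

```bash
python3 m.py p3
```

```text
tcp [553.03 -48.76 171.94] F [-1.2   0.18  2.21] [-1.24  0.47  1.87]
plate 59.36137032256988
ring 84.97776573169332 90
pointer top 104.80383831627239 61 -> minus 2.6
```

>>> jog_arm --pt "0 0 2 0 0 0 -1" --pt "0 0 4 0 0 0 -1" --pt "0 0 6 0 0 0 -1" --pt "0 0 8 0 0 0 -1" --pt "0 0 10 0 0 0 -1" --pt "0 0 12 0 0 0 -1" --pt "0 0 12 0 0 0 -1"

```text
time_s: 9.07
tcp_pos: [553.2, -48.8, 161.0]
orientation: [0.283, 3.128, -0.0]
wrist_force: [-5.1, 0.5, 7.0]
grip_width: 0.6
grasp_force: 3.7
```

```bash
sed -i 's/print("pointer top".*$/print("gap pointer-mark",np.median(z[pt])-3.25-np.median(zr),pt.sum())/' m.py; python3 m.py p4
```

```text
tcp [553.15 -48.76 160.97] F [-5.06  0.5   6.95] [-2.75  0.84  7.03]
plate 56.7470301775067
ring 82.36561820198125 101
gap pointer-mark 8.098202270045817 59
```

>>> jog_arm --pt "0 0 2 0 0 0 -1" --pt "0 0 4 0 0 0 -1" --pt "0 0 6 0 0 0 -1" --pt "0 0 8 0 0 0 -1" --pt "0 0 9 0 0 0 -1" --pt "0 0 9 0 0 0 -1"

```text
time_s: 9.98
tcp_pos: [553.2, -48.8, 153.2]
orientation: [0.283, 3.128, -0.0]
wrist_force: [-5.5, 1.2, 12.1]
grip_width: 0.4
grasp_force: 5.9
```

```bash
python3 m.py p5
```

```text
tcp [553.2  -48.77 153.2 ] F [-5.46  1.22 12.1 ] [-5.67  1.85 11.81]
plate 54.7055074557332
ring 80.29597411824918 106
gap pointer-mark 2.5626884988101324 58
```

>>> jog_arm --pt "0 0 1.5 0 0 0 -1" --pt "0 0 3 0 0 0 -1" --pt "0 0 4 0 0 0 -1" --pt "0 0 4 0 0 0 -1" --pt "0 0 4 0 0 0 -1"

```text
time_s: 10.75
tcp_pos: [553.2, -48.8, 149.7]
orientation: [0.283, 3.128, -0.0]
wrist_force: [-7.3, 2.0, 13.2]
grip_width: 0.4
grasp_force: 6.8
```

```bash
python3 m.py p6; python3 - <<'E'
from h import *
for i in range(12): get_image("wrist") if i<1 else None
im=np.load("p6.npz")["im"]; save("dial.png",im[30:130,260:385],5)
E
```

```text
tcp [553.24 -48.8  149.74] F [-7.31  1.98 13.19] [-6.42  0.29 13.77]
plate 53.80081282557825
ring 79.43462268300914 109
gap pointer-mark -0.06303703985469156 54
```

View pics/dial.png

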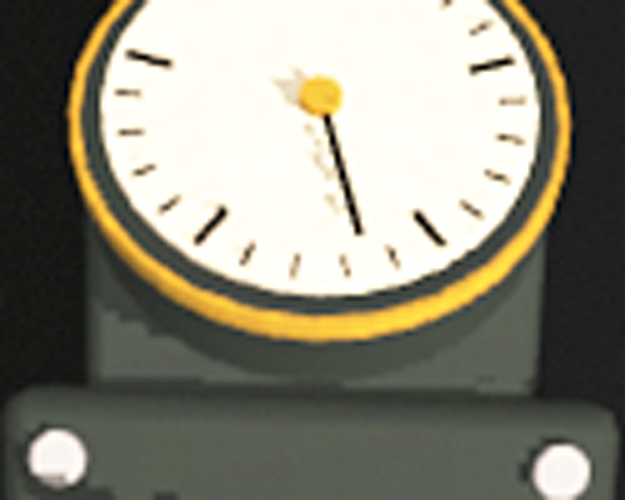

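The dial hand points between 11 and 12, about 11.5 N, and the plate sink of 5.6 mm gives about 11 N. The pointer is 0 mm from the mark. That makes the spring sound, so it goes in the tray. I hold for 1 s, then let it up slowly.

>>> jog_arm --pt "0 0 0 0 0 0 -1" --pt "0 0 0 0 0 0 -1" --pt "0 0 0 0 0 0 -1" --pt "0 0 0 0 0 0 -1" --pt "0 0 0 0 0 0 -1" --pt "0 0 0 0 0 0 -1" --pt "0 0 0 0 0 0 -1" --pt "0 0 0 0 0 0 -1" --pt "0 0 -3 0 0 0 -1" --pt "0 0 -6 0 0 0 -1" --pt "0 0 -9 0 0 0 -1" --pt "0 0 -12 0 0 0 -1" --pt "0 0 -15 0 0 0 -1" --pt "0 0 -18 0 0 0 -1" --pt "0 0 -21 0 0 0 -1" --pt "0 0 -24 0 0 0 -1" --pt "0 0 -27 0 0 0 -1" --pt "0 0 -30 0 0 0 -1" --pt "0 0 -33 0 0 0 -1" --pt "0 0 -36 0 0 0 -1"

```text
time_s: 13.45
tcp_pos: [552.9, -48.7, 182.8]
orientation: [-0.283, -3.128, -0.0]
wrist_force: [0.5, -0.2, 1.0]
grip_width: 0.1
grasp_force: 0.0
```

>>> jog_arm --pt "0 0 -50 0 0 0 -1" --pt "0 0 -80 0 0 0 1" --pt "0 0 -80 0 0 0 1" --pt "0 0 -80 0 0 0 1" --pt "0 0 -80 0 0 0 1" --pt "0 0 -80 0 0 0 1" --pt "0 0 -80 0 0 0 1"

```text
time_s: 14.32
tcp_pos: [552.8, -48.7, 262.3]
orientation: [-0.283, -3.128, -0.0]
wrist_force: [-0.8, -1.5, 0.2]
grip_width: 55.1
grasp_force: 0.0
```

```bash
python3 - <<'E'
from h import *
p,Rt=pose();cal=calibration("wrist");im,d=get_image("wrist");print(p)
# all points in tool frame, finger region
rr,cc=np.mgrid[0:400:2,0:640:2]
P=np.array([w("wrist",r,c,d[r,c],cal=cal) for r,c in zip(rr.ravel(),cc.ravel())]); T=Rt.inv().apply(P-p)
print(get_state()["grip_width"])
for lo,hi in ((-70,0),(0,70)):
    m=(abs(T[:,0])<14)&(T[:,1]>lo)&(T[:,1]<hi)&(T[:,2]>-60)&(T[:,2]<15)
    q=T[m]; print(m.sum()); 
    if m.sum():
        print(q.min(0).round(1),q.max(0).round(1))
        for z0 in range(-60,15,10):
            s=q[(q[:,2]>=z0)&(q[:,2]<z0+10)]
            if len(s): print(z0,s.min(0).round(),s.max(0).round(),len(s))
save("open.png",im)
E
```

```text
[552.80134987 -48.69352288 262.34565112]
59.207076840646955
129
[ -9.6 -35.1 -60. ] [ 12.4 -28.  -34.3]
-60 [ -9. -35. -60.] [ 12. -28. -50.] 63
-50 [-10. -34. -50.] [ 12. -28. -40.] 43
-40 [ -7. -33. -40.] [ 12. -28. -34.] 23
123
[ -9.4  26.6 -59.7] [ 12.5  34.2 -35. ]
-60 [ -9.  27. -60.] [ 13.  34. -50.] 58
-50 [ -9.  27. -50.] [ 12.  33. -41.] 46
-40 [ -9.  27. -40.] [ 12.  31. -35.] 19
```

View pics/open.png

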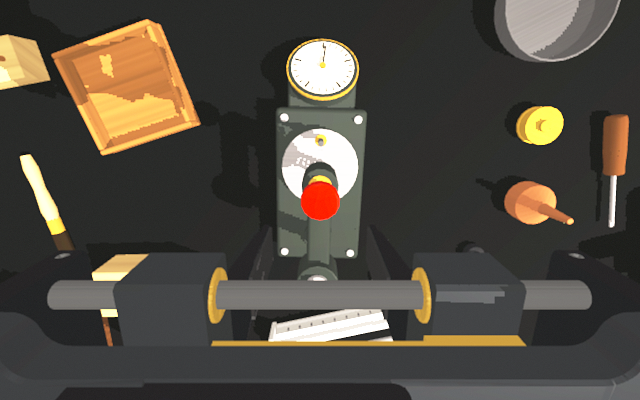

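The fingertips end 35 mm behind the nominal TCP both open and closed, which agrees with the contact height. So true tip z = TCP z + 35, and I'll use that from here. I straddle the nose with open fingers, tips at z≈143, and swing the head round the column.

>>> jog_arm --pt "0 0 20 0 0 0 1" --pt "0 0 40 0 0 0 1" --pt "0 0 80 0 0 0 1" --pt "0 0 120 0 0 0 1" --pt "0 0 150 0 0 0 1" --pt "0 0 154 0 0 0 1" --pt "0 0 154 0 0 0 1"

```text
time_s: 15.25
tcp_pos: [553.0, -48.8, 108.9]
orientation: [-0.283, -3.128, -0.0]
wrist_force: [-0.5, -0.5, 0.6]
grip_width: 95.3
grasp_force: 0.0
```

>>> jog_arm --pt "0 14 0 0 0 0 1" --pt "0 28 0 0 0 0 1" --pt "-3.3 38.4 0 0 0 5.7 1" --pt "-7.7 47.8 0 0 0 11.5 1" --pt "-12.9 56.8 0 0 0 17.2 1" --pt "-19 65.2 0 0 0 22.9 1" --pt "-25.9 72.9 0 0 0 28.6 1" --pt "-33.6 80 0 0 0 34.4 1" --pt "-41.9 86.2 0 0 0 40.1 1" --pt "-50.7 91.6 0 0 0 45.8 1" --pt "-60.1 96 0 0 0 51.6 1" --pt "-70 99.5 0 0 0 57.3 1" --pt "-80 102 0 0 0 63 1" --pt "-90.4 103.5 0 0 0 68.8 1" --pt "-100.8 104 0 0 0 74.5 1" --pt "-111.1 103.3 0 0 0 80.2 1" --pt "-121.3 101.7 0 0 0 86 1" --pt "-126.4 100.6 0 0 0 88.8 1" --pt "-126.4 100.6 0 0 0 88.8 1"

```text
time_s: 17.62
tcp_pos: [696.1, 28.5, 109.7]
orientation: [2.39, 2.038, 0.002]
wrist_force: [0.2, 0.6, -0.1]
grip_width: 95.2
grasp_force: 0.0
```

```bash
python3 - <<'E'
from h import *
im,d=get_image("top"); 
for n in ["nose","button_top","spring_1_mid"]:
    for o in place_of("top",n)[:3]:
        r,c=o["point"]; print(n,round(o["score"],2),round(r,1),round(c,1),np.round(w("top",r,c,d[int(round(r)),int(round(c))])))
print(get_state()["wrist_force"])
save("sw.png",im[80:260,220:420],4)
E
```

```text
spring_1_mid 0.58 184.8 306.0 [548. -47. 101.]
[0.56951536 0.51266453 0.11871194]
```

View pics/sw.png

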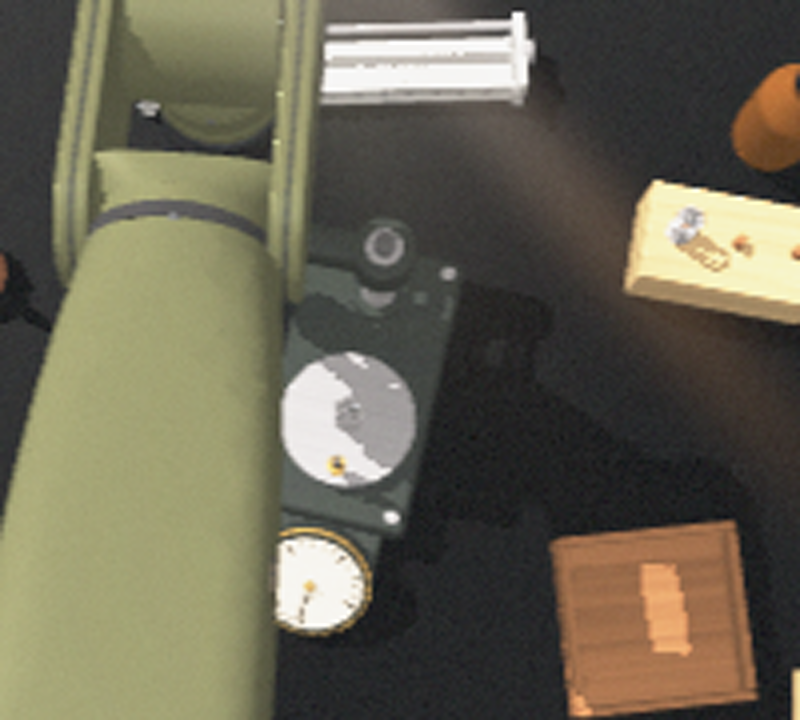

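The head is swung aside, with its arm pointing left at about 1.5 rad. The spring still stands on the plate, at crop (350,413). Next I lift clear and hover over the spring for a close measurement.

>>> jog_arm --pt "0 0 -50 0 0 0 1" --pt "0 0 -100 0 0 0 1" --pt "0 0 -115 0 0 0 1" --pt "-99 -129 -100 0 0 -88.8 1" --pt "-99 -129 -100 0 0 -88.8 1" --pt "-99 -129 -100 0 0 -88.8 1" --pt "-99 -129 -100 0 0 -88.8 1" --pt "-99 -129 -100 0 0 -88.8 1" --pt "-99 -129 -100 0 0 -88.8 1" --pt "-99 -129 -100 0 0 -88.8 1" --pt "-99 -129 -100 0 0 -88.8 1" --pt "-99 -129 -100 0 0 -88.8 1" --pt "-99 -129 -100 0 0 -88.8 1"

```text
time_s: 19.45
tcp_pos: [551.7, -49.5, 207.8]
orientation: [-0.284, -3.127, -0.0]
wrist_force: [0.1, 0.1, 1.1]
grip_width: 95.1
grasp_force: 0.0
```

```bash
python3 - <<'E'
from h import *
p,Rt=pose();cal=calibration("wrist");im,d=get_image("wrist");print(p)
P=np.array([w("wrist",r,c,d[r,c],cal=cal) for r in range(60,300) for c in range(240,400) if d[r,c]>0])
q=P[(np.hypot(P[:,0]-553,P[:,1]+48.5)<25)&(P[:,2]>92)&(P[:,2]<108)]
print("spring top",cv2.minEnclosingCircle(q[:,:2].astype(np.float32)),q.mean(0),q.min(0),q.max(0),len(q))
pl=P[abs(P[:,2]-59.4)<3]; pl=pl[np.hypot(pl[:,0]-553,pl[:,1]+48.5)<55]; print("plate",cv2.minEnclosingCircle(pl[:,:2].astype(np.float32)))
im,d=get_image("top")
P=np.array([w("top",r,c,d[r,c]) for r in range(205,262) for c in range(352,415)])
t=P[abs(P[:,2]-34)<4]; print("tray rim",cv2.minAreaRect(t[:,:2].astype(np.float32)))
E
```

```text
[551.6856874  -49.51130171 207.84662606]
spring top ((553.6067504882812, -48.79379653930664), 9.935620307922363) [552.9301999  -48.38849437  98.80788717] [544.05479002 -58.26388821  92.00797492] [562.9689062  -39.01591063 102.17324862] 158
plate ((553.8301391601562, -48.667720794677734), 49.90908432006836)Traceback (most recent call last):
  File "<stdin>", line 8, in <module>
  File "h.py", line 4, in w
    k=cal or calibration(cam); M=np.array(k["world_from_camera"])
             ~~~~~~~~~~~^^^^^
ValueError: time passes only in moves, steps and waits
```

>>> jog_arm --grip_force 12 --pt "-1.7 1 40 0 0 0 1" --pt "-1.7 1 80 0 0 0 1" --pt "-1.7 1 120 0 0 0 1" --pt "-1.7 1 155 0 0 0 1" --pt "-1.7 1 172 0 0 0 1" --pt "-1.7 1 172 0 0 0 1" --pt "-1.7 1 172 0 0 0 -1" --pt "-1.7 1 172 0 0 0 -1" --pt "-1.7 1 172 0 0 0 -1" --pt "-1.7 1 172 0 0 0 -1" --pt "-1.7 1 172 0 0 0 -1" --pt "-1.7 1 172 0 0 0 -1" --pt "-1.7 1 172 0 0 0 -1" --pt "-1.7 1 172 0 0 0 -1" --pt "-1.7 1 172 0 0 0 -1"

```text
time_s: 21.42
tcp_pos: [554.2, -49.1, 37.0]
orientation: [-0.283, -3.129, 0.0]
wrist_force: [0.4, 0.2, 0.0]
grip_width: 18.1
grasp_force: 12.0
```

```bash
python3 - <<'E'
from h import *
cal=calibration("top");im,d=get_image("top")
P=np.array([w("top",r,c,d[r,c],cal=cal) for r in range(200,265) for c in range(350,418)])
t=P[abs(P[:,2]-34)<4]; print("tray rim",cv2.minAreaRect(t[:,:2].astype(np.float32)),len(t))
f=P[abs(P[:,2]-7)<3]; print(f.mean(0))
E
```

```text
tray rim ((413.98309326171875, -285.51904296875), (135.79653930664062, 136.239501953125), 7.1118268966674805) 387
[ 415.98131283 -287.58869265    7.05640789]
```

The spring is gripped at 18 mm and the tray centre is at (414,-285.5). I lift, carry and lower it.

>>> jog_arm --pt "0 0 -25 0 0 0 -1" --pt "0 0 -60 0 0 0 -1" --pt "0 0 -100 0 0 0 -1" --pt "0 0 -120 0 0 0 -1" --pt "20 -54 -120 0 0 0 -1" --pt "40 -108 -120 0 0 0 -1" --pt "60 -162 -120 0 0 0 -1" --pt "80 -216 -120 0 0 0 -1" --pt "95.5 -258 -120 0 0 0 -1" --pt "95.5 -258 -110 0 0 0 -1" --pt "95.5 -258 -70 0 0 0 -1" --pt "95.5 -258 -30 0 0 0 -1" --pt "95.5 -258 10 0 0 0 -1" --pt "95.5 -258 35 0 0 0 -1" --pt "95.5 -258 45 0 0 0 -1" --pt "95.5 -258 50 0 0 0 -1" --pt "95.5 -258 50 0 0 0 -1" --pt "95.5 -258 50 0 0 0 -1"

```text
time_s: 23.72
tcp_pos: [414.8, -286.3, -11.7]
orientation: [0.283, 3.127, -0.002]
wrist_force: [0.3, -0.1, 1.1]
grip_width: 18.0
grasp_force: 12.0
```

>>> jog_arm --pt "0 0 0 0 0 0 -0.3" --pt "0 0 0 0 0 0 -0.3" --pt "0 0 0 0 0 0 -0.3" --pt "0 0 0 0 0 0 -0.3" --pt "0 0 -15 0 0 0 -0.3" --pt "0 0 -45 0 0 0 -0.3" --pt "0 0 -90 0 0 0 -0.3" --pt "0 0 -140 0 0 0 -0.3" --pt "0 0 -190 0 0 0 -0.3" --pt "60 0 -220 0 0 0 -0.3" --pt "60 0 -220 0 0 0 -0.3" --pt "60 0 -220 0 0 0 -0.3"

```text
time_s: 25.22
tcp_pos: [355.0, -275.0, 207.6]
orientation: [0.284, 3.127, -0.001]
wrist_force: [0.0, 0.5, 0.3]
grip_width: 33.1
grasp_force: 0.0
```

```bash
python3 - <<'E'
from h import *
cal=calibration("wrist");im,d=get_image("wrist");a=im.copy()
P=np.array([w("wrist",r,c,d[r,c],cal=cal) for r in range(0,400) for c in range(0,640,1) if d[r,c]>0])
q=P[(abs(P[:,0]-414)<58)&(abs(P[:,1]+286)<58)&(P[:,2]>13)&(P[:,2]<60)]
q=q[(abs(q[:,0]-414)<45)&(abs(q[:,1]+286)<45)]; print(q.mean(0) if len(q) else None,len(q),q.max(0))
t,_=get_image("top"); s,_=get_image("scene")
r=lambda x:cv2.resize(x,(400,250))
save("end.png",np.vstack([np.hstack([r(a),r(t)]),np.hstack([r(s),cv2.resize(t[100:240,240:464],(400,250))])]))
E
```

```text
[ 413.43934074 -286.32854908   35.02292269] 282 [ 423.21573012 -276.58691753   49.65621004]
```

View pics/end.png

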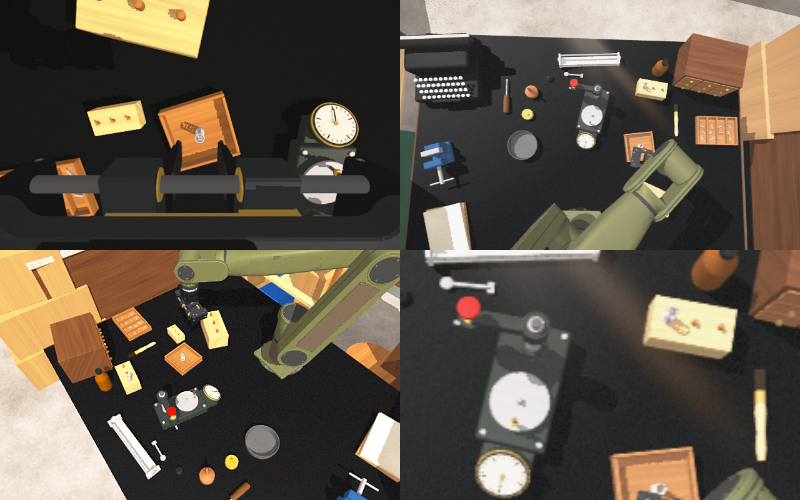

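The spring stands in the middle of the tray, top at 49 mm. The other spring is still on its peg, the head is aside with the ram up, and the gripper is clear.

```bash
python3 -c "
from rig import *
print(finish_job())"
```

```text
the job is handed in; nothing more can be done
None
```

The spring carried about 11.5 N at the mark, so it counts as sound: it now stands in the middle of the square tray with the ram up and the other spring still on its peg, and the job is handed in (no verdict was returned).

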